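# Turn the order carousel and slide the flat tin into the bin of its kind

### The arm

A 6-joint arm with a two-finger parallel gripper is mounted at the origin on the work surface. World frame = base frame: x ahead of the robot, y to its left, z up, the work surface at z = 0. Lengths are in m, angles in rad, forces in N, time in s.
With the tool pointing down it reaches from about 0.275 to 0.825 m from the base axis. Payload 4.9 kg.
Tool frame: the origin (TCP) lies midway between the tips of the shut fingers; the grasp point (between the pads) lies 19 mm behind it; z points along the fingers, y is the line along which they close (so a half turn about z gives the same grasp; the last joint's range is limited). The gripper opens to 85 mm and grips with 20 to 120 N. Pads are 22 mm wide; open, the fingers measure 114 mm over their backs; the gripper's body (76 mm by 85 mm) begins 54 mm behind the grasp point. The pads swing forward as they close: fully open they stand 13 mm farther back than shut.
Start: joints at [-1.404, 0.326, -0.193, 1.052, 0, 1.437], TCP at [0.163, -0.525, 0.231] pointing down, gripper open.
Joint ranges: [-2.65, 2.65], [-0.97, 1.79], [-1.3, 1.35], [-1.93, 2.1], [-1.47, 1.37], [-3.14, 3.14]. Speed limits (rad/s): [2.57, 2.57, 3.14, 3.14, 3.14, 3.14].

### API

Orientations are given as a unit quaternion [x, y, z, w].
In Python, from plant import * gives the robot as it stands. The module is installed in compiled form; this text tells all that it offers.
- The arm moves only by the shell command python3 -m crank 'ROWS' [FORCE]. ROWS is JSON, a list of rows, each a list of 5 numbers: the opening, from -1 (shut) to 1 (fully open), so that 0 is half open, then the shift along the tool's x, y, z as a fraction of full scale, then the turn about the tool's z as a fraction of full scale. In form: [[gripper, tx, ty, tz, spin], ...]. A call has 1 to 8 rows; each row shifts and turns the commanded pose from where the row before left it, along the tool's axes as they then stand; what a row does not reach is not made up. Full scale, the value 1, is 100 mm for a shift and 60 degrees for a turn. A row lasts 1/10 s, in which the tool goes at most 50 mm and 8.59 degrees, less where a joint would pass 70% of its speed; a pose out of reach is approached as far as the arm can. A call with a number of a shift or a turn outside -1 to 1 is refused whole. A call with a gripper value outside its range is refused whole. The fingers move at their own pace and stop on an object; FORCE is the grip in N (left out, the last holds). Time passes only in rows, so rows that do not move let the fingers close. It gives the time, the measured TCP pose, the force, the opening and the grip force at its end, in the units of the state.
- state(): the state, without advancing time (a new reading comes with each control period).
- grab_frame(name): name is "scene" or "top"; returns the picture (384x512x3 uint8, red, green, blue); there is no depth.
- camera_info(name): a dict with "camera_matrix" (3x3 intrinsics, pixels), "T" (4x4, takes a point from camera to world coordinates). Camera axes: x right, y down, z forward; pixel columns grow to the right and rows downward; lengths in m; the calibration is good to about 2 mm. A picture is of the moment at which its call begins. camera_info takes no time and is no camera call.
- job_done(): hands the job in; it is judged then, once.
The state is a dict: "t": time; "joint_positions": joint angles; "dq": joint speeds; "joint_torque": joint torques, N m; "tool_pos": TCP position; "eef_rot": TCP orientation; "force": force on the tool from outside, world axes, zero at the start; "torque": the same for the moment, N m; "grip_width": finger opening in m; "grip_force": force on a finger pad.
Only numpy, scipy, OpenCV 4.12 (cv2) and the standard library are available. Lean on these libraries where they do the work, as an engineer would, in place of code of your own. Each camera call takes 0.05 s, during which the arm holds its last target. There are 200 camera calls.

### The job

Turn the four-bin carousel by pushing its upright posts until the bin that already holds a flat tin is centred in front of the end of the raised loading shelf. Only then slide the flat tin that waits on the shelf, without lifting it, off the shelf's end so that it drops into that bin beside or on its twin. Keep the other goods in the carousel, and do not disturb the oil bottle, egg tray and cardboard box standing around.

Things in the scene. Friction and masses are not known exactly. Their poses are not given: they have to be found in the camera images.
- carousel_centre (a point): Centre of the round plywood carousel (378 mm across), on its axis and on the bins' floor, 30 mm above the table. The frame turns with it, about the vertical, either way, no stops; friction of about 2.5 N at a post keeps it where it is left. Dividers 6 mm thick lie along this frame's x and y axes: four quarter bins. Dividers and outer wall (inner radius 182 mm) end 85 mm above the table.
- post0 (a point): Top of the upright steel push post on the carousel's +x divider: 16 mm thick, 90 mm from the carousel's axis, rising from the divider's top (85 mm above the table) to 135 mm above the table, this point. A wooden hub of radius 22 mm on the carousel's axis ends at 80 mm.
- post1 (a point): The same for the post on the +y divider
- post2 (a point): The same for the post on the -x divider
- post3 (a point): The same for the post on the -y divider
- bin0 (a point): Centre of the bin between the carousel's +x and +y axes, on its floor, 106 mm from the carousel centre
- bin1 (a point): The same for the bin between -x and +y
- bin2 (a point): The same for the bin between -x and -y
- bin3 (a point): The same for the bin between +x and -y
- load_point (a point): Point on the stand's centre line in front of the loading shelf, 106 mm from the carousel's axis, 30 mm above the table: the wanted bin's centre belongs here; fixed (does not turn). Its +y axis points along the shelf from the shelf towards the carousel centre, the direction in which the tin is slid.
- shelf_lip (a point): Middle of the end edge of the raised steel loading shelf, on its top face, 100 mm above the table, 160 mm from the carousel's axis (it overhangs the rim); fixed, axes as load_point. The shelf runs level 185 mm from here along -y, is 82 mm wide between side rails that rise 12 mm above its top, and is open at both ends. Bin walls and goods pass below it.
- new_tin_centre (a point): Centre of the flat round tin to be sorted, 64 mm across and 20 mm high, aluminium with a paper band, about 0.08 to 0.17 kg, slick; it lies flat on the loading shelf, z up, 58 to 112 mm from the lip
- stored_tin_centre (a point): Centre of the twin flat tin (64 mm across, 20 mm high, same look) lying loose in one of the four bins: this tells which bin is wanted
- stored_jar_centre (a point): Centre of a glass jar 58 mm across and 58 mm high, with a dark lid 38 mm across, standing loose in another bin
- stored_carton_centre (a point): Centre of a cardboard carton 80 x 55 x 42 mm lying loose in another bin
- stored_bar_centre (a point): Centre of a paper-wrapped bar 90 x 40 x 30 mm lying loose in another bin
- oil_bottle: Bystander: oil bottle 72 mm across and 235 mm high standing on the table, left of the carousel; origin at its underside
- egg_tray: Bystander: tray of eggs 190 x 190 x 75 mm on the table, right of the shelf; origin at the centre of its underside
- goods_box: Bystander: closed cardboard box 100 x 130 x 90 mm on the table, left of the carousel; origin at the centre of its underside
Mind the look-alikes: they are no part of the job. Leave any green or yellow look-alike of the part that bears stored_jar_centre alone.

How it is judged:
On the way:
1. the bin holding the flat tin is centred at the loading shelf's end (bin centre within 24 mm of the load point) while the new tin still lies on the shelf (height (world z) of new_tin_centre above 0.104 m and y of new_tin_centre in the frame of shelf_lip below -0.01 m and ((horizontal distance between bin0 and load_point below 0.024 m and x of stored_tin_centre in the frame of carousel_centre above 0.012 m and y of stored_tin_centre in the frame of carousel_centre above 0.012 m) or (horizontal distance between bin1 and load_point below 0.024 m and x of stored_tin_centre in the frame of carousel_centre below -0.012 m and y of stored_tin_centre in the frame of carousel_centre above 0.012 m) or (horizontal distance between bin2 and load_point below 0.024 m and x of stored_tin_centre in the frame of carousel_centre below -0.012 m and y of stored_tin_centre in the frame of carousel_centre below -0.012 m) or (horizontal distance between bin3 and load_point below 0.024 m and x of stored_tin_centre in the frame of carousel_centre above 0.012 m and y of stored_tin_centre in the frame of carousel_centre below -0.012 m))), for 0.3 s.
At the end, for the whole second after the job is handed in: The new flat tin lies at rest in the same quarter bin as its twin (both centres within 175 mm of the carousel's axis, below 83 mm height, and at least 12 mm inside the same dividers), and the jar, carton and bar are still inside the carousel (horizontal distance between each of new_tin_centre, stored_tin_centre, stored_jar_centre, stored_carton_centre, stored_bar_centre and carousel_centre below 0.175 m and height (world z) of each of new_tin_centre, stored_tin_centre, stored_jar_centre, stored_carton_centre, stored_bar_centre below 0.083 m and ((x of each of new_tin_centre, stored_tin_centre in the frame of carousel_centre above 0.012 m and y of each of new_tin_centre, stored_tin_centre in the frame of carousel_centre above 0.012 m) or (x of each of new_tin_centre, stored_tin_centre in the frame of carousel_centre below -0.012 m and y of each of new_tin_centre, stored_tin_centre in the frame of carousel_centre above 0.012 m) or (x of each of new_tin_centre, stored_tin_centre in the frame of carousel_centre below -0.012 m and y of each of new_tin_centre, stored_tin_centre in the frame of carousel_centre below -0.012 m) or (x of each of new_tin_centre, stored_tin_centre in the frame of carousel_centre above 0.012 m and y of each of new_tin_centre, stored_tin_centre in the frame of carousel_centre below -0.012 m)) and linear speed of each of new_tin, stored_tin below 0.02 m/s); the robot touches nothing.
It fails at once if the new tin is lifted (its centre more than 30 mm above where it lies on the shelf) (height (world z) of new_tin_centre above 0.14 m).
It fails at once if the new tin falls outside the carousel (height (world z) of new_tin_centre below 0.09 m and horizontal distance between new_tin_centre and carousel_centre above 0.2 m).
It fails at once if goods leave the carousel (horizontal distance between any of stored_jar_centre, stored_carton_centre, stored_bar_centre, stored_tin_centre and carousel_centre above 0.2 m).
It fails at once if a bystander is moved by more than 30 mm (distance of any of oil_bottle, egg_tray, goods_box from where it was at the start of the episode above 0.03 m).
It also fails if it takes over 54 s, if anything falls off the work surface, if the arm or the gripper's body presses on something with over 40 N, if the wrist force passes 120 N, or if a joint passes its speed limit or range.

## Working session

There is one attempt and no reset: what is moved stays moved. The work goes in short steps, Python scripts to look and compute and a shell command to move; the robot and the scene stay as the last step left them, time stands still between calls to the robot, and variables do not carry over. Pictures are saved under pics/ and viewed, at most 10 in all, crops included, and the job is handed in when it is done.

```bash
mkdir -p pics
python3 - <<'E'
from plant import *
import cv2,numpy as np
for n in ("scene","top"):
    im=grab_frame(n); cv2.imwrite(f"pics/{n}0.png",im[:,:,::-1]); cv2.imwrite(f"pics/{n}0x.png",cv2.resize(im[:,:,::-1],(800,600),interpolation=cv2.INTER_CUBIC))
    c=camera_info(n); print(n,np.round(c["camera_matrix"],1).tolist(),np.round(c["T"],3).tolist())
s=state(); print(s["t"],s["tool_pos"],s["eef_rot"])
E
```

```text
scene [[435.8, 0.0, 257.4], [0.0, 435.8, 198.4], [0.0, 0.0, 1.0]] [[0.266, 0.789, -0.554, 1.259], [0.964, -0.228, 0.139, -0.206], [-0.017, -0.571, -0.821, 1.223], [0.0, 0.0, 0.0, 1.0]]
top [[415.2, 0.0, 252.4], [0.0, 415.2, 186.9], [0.0, 0.0, 1.0]] [[-0.106, -0.972, 0.211, 0.194], [-0.994, 0.104, -0.02, 0.006], [-0.002, -0.212, -0.977, 1.726], [0.0, 0.0, 0.0, 1.0]]
0.1 [ 0.16285704 -0.5247824   0.23060376] [ 9.88715670e-01  1.49802311e-01 -1.68790480e-05 -7.68900221e-04]
```

View pics/top0x.png

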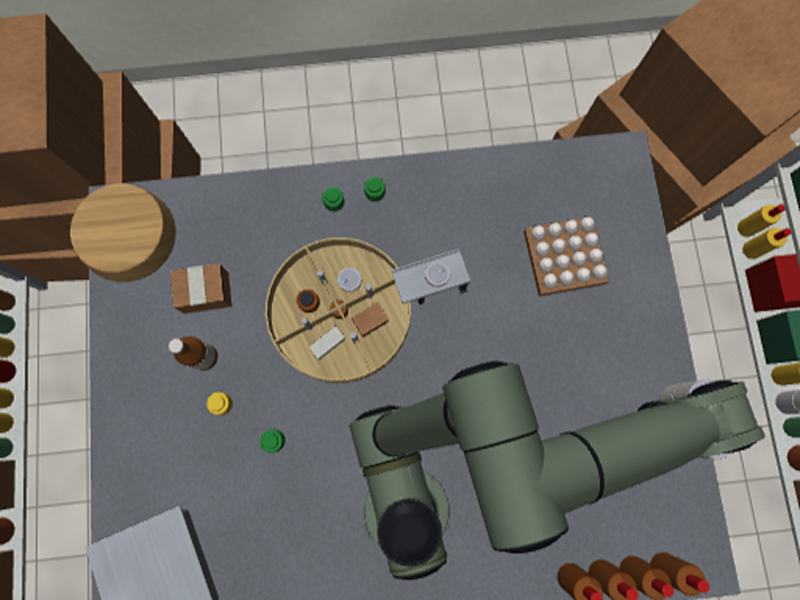

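View pics/scene0x.png

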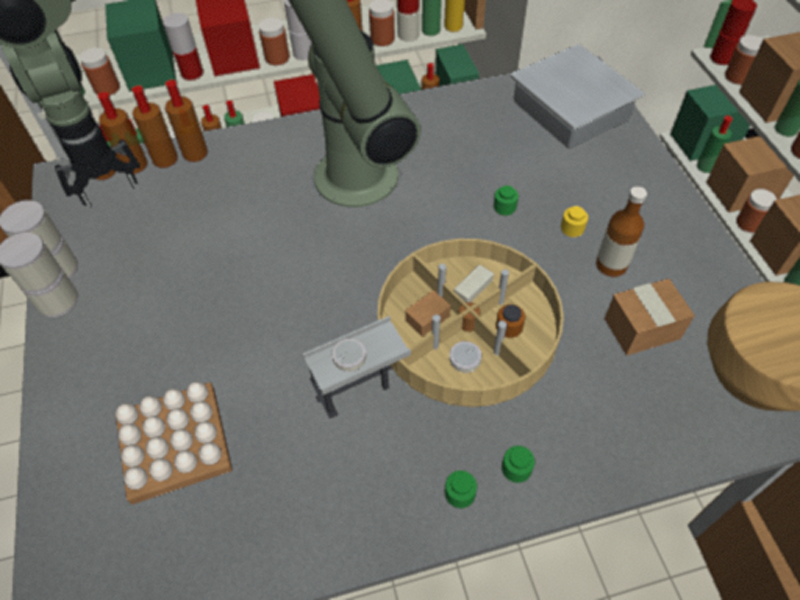

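The top view shows the carousel near (338,310), the stored tin at (349,279), the shelf around (432,275) with the new tin at (437,272), and posts near (320,275), (370,291), (305,322) and (354,338). The scene view agrees. I'll zoom in next.

Run:
```python
import cv2,numpy as np
a=cv2.imread("pics/top0.png")[145:250,165:305]; b=cv2.imread("pics/scene0.png")[145:260,190:365]
a=cv2.resize(a,None,fx=5,fy=5,interpolation=cv2.INTER_CUBIC)
b=cv2.resize(b,None,fx=4.5,fy=4.5,interpolation=cv2.INTER_CUBIC)
cv2.imwrite("pics/topc.png",a);cv2.imwrite("pics/scenec.png",b);print(a.shape,b.shape)
```

```text
(525, 700, 3) (518, 788, 3)
```

View pics/topc.png

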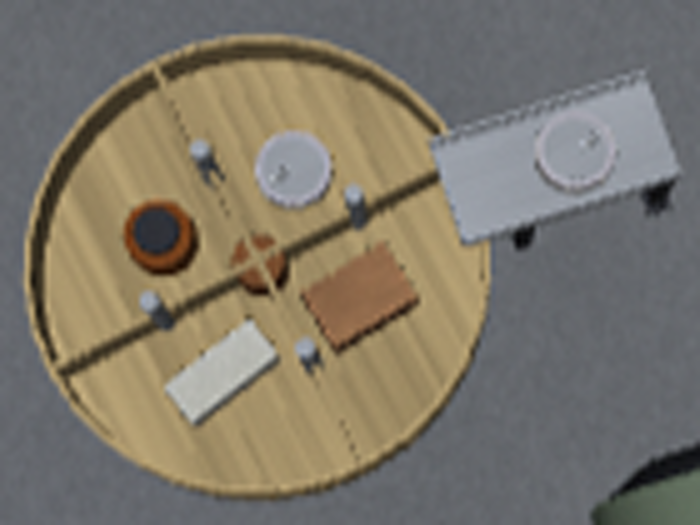

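View pics/scenec.png

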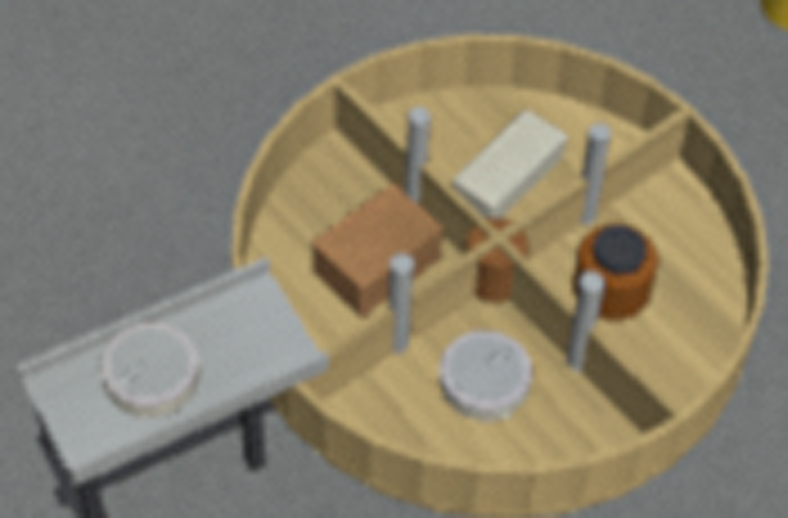

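The crops show post tops (top/scene): A (202,150)/(591,282), B (355,193)/(402,264), C (151,302)/(598,133) and D (307,348)/(419,116). The stored tin is between A and B. The new tin is at (575,150)/(152,365), and the lip runs (430,143)–(465,241).

```bash
cat > h.py <<'E'
from plant import *
import numpy as np
def ray(n,p):
    c=camera_info(n);K=np.array(c["camera_matrix"]);T=np.array(c["T"])
    d=T[:3,:3]@np.linalg.inv(K)@np.array([p[0],p[1],1.]);return T[:3,3],d
def plane(n,p,z):
    o,d=ray(n,p);return o+d*(z-o[2])/d[2]
def tri(pt,ps):
    A=np.zeros((3,3));b=np.zeros(3);R=[ray("top",pt),ray("scene",ps)]
    for o,d in R:
        d=d/np.linalg.norm(d);M=np.eye(3)-np.outer(d,d);A+=M;b+=M@o
    return np.linalg.solve(A,b)
tc=lambda x,y:((x+.5)/5-.5+165,(y+.5)/5-.5+145)
sc=lambda x,y:((x+.5)/4.5-.5+190,(y+.5)/4.5-.5+145)
E
python3 - <<'E'
from h import *
np.set_printoptions(precision=4,suppress=True)
P={}
for k,a,b in [("A",(202,150),(591,282)),("B",(355,193),(402,264)),("C",(151,302),(598,133)),("D",(307,348),(419,116)),
  ("stin",(293,167),(487,368)),("ntin",(575,150),(152,365)),("lipN",(430,143),(265,263)),("lipS",(465,241),(325,358)),("endN",(643,72),(20,368)),("endS",(680,172),(78,472))]:
    P[k]=tri(tc(*a),sc(*b)); z={"stin":.05,"ntin":.12}.get(k,.135 if len(k)==1 else .112)
    print(k,P[k],plane("top",tc(*a),z)[:2],plane("scene",sc(*b),z)[:2])
c=sum(P[k] for k in "ABCD")/4;print("c",c)
for k in P: d=P[k]-c;print(k,np.hypot(*d[:2]),np.degrees(np.arctan2(d[1],d[0])))
E
```

```text
A [0.6065 0.1533 0.1331] [0.6062 0.1535] [0.6076 0.1523]
B [0.5586 0.0364 0.1345] [0.5586 0.0368] [0.5589 0.0359]
C [0.4893 0.2023 0.1326] [0.4891 0.203 ] [0.4909 0.2004]
D [0.4404 0.0854 0.1336] [0.4403 0.0858] [0.4413 0.0846]
stin [0.6052 0.0866 0.051 ] [0.6056 0.0875] [0.6044 0.0859]
ntin [ 0.5789 -0.1415  0.1172] [ 0.5783 -0.1406] [ 0.5805 -0.1422]
lipN [ 0.5746 -0.0426  0.1937] [ 0.5984 -0.0265] [ 0.5173 -0.0489]
lipS [ 0.5396 -0.0317  0.0131] [ 0.5157 -0.0457] [ 0.602  -0.0301]
endN [ 0.6127 -0.2086  0.2005] [ 0.6387 -0.2037] [ 0.5536 -0.2265]
endS [ 0.5789 -0.2211  0.0082] [ 0.5533 -0.2225] [ 0.6405 -0.2052]
c [0.5237 0.1194 0.1335]
A 0.08951011597535767 22.289198077772166
B 0.08998993359679902 -67.15771667235933
C 0.0898202576580938 112.53283860017156
D 0.08999699906679734 -157.8166723640659
stin 0.08779447972213998 -21.937202088373216
ntin 0.26660502684035237 -78.06167815294863
lipN 0.16981834191978745 -72.54852631238641
lipS 0.15188135449686013 -83.98223532344299
endN 0.33987269488325433 -74.81359899585667
endS 0.34489620983339064 -80.78583342550448
```

```bash
python3 -m crank '[[-1,0,0,0,-0.142],[-1,0,0,0,-0.142],[-1,0,0,0,-0.142],[-1,0,0,0,-0.142],[-1,0,0,0,-0.142],[-1,0,0,0,-0.142],[-1,0,0,0,-0.142],[-1,0,0,0,-0.142]]' && python3 -m crank '[[-1,0,0,0,-0.142],[-1,0,0,0,-0.142],[-1,0.1,0.1,0,0],[-1,0.2,0.2,0,0]]'; python3 -c "
from h import *
from scipy.spatial.transform import Rotation as R
s=state();r=R.from_quat(s['eef_rot']).as_matrix();print(s['joint_positions'],s['tool_pos'],s['grip_width'],np.degrees(np.arctan2(r[1,0],r[0,0])));print(r.T@(np.array([.600,.185,.231])-s['tool_pos']))"
```

```text
t: 0.9
tool_pos: [0.1629, -0.525, 0.2308]
eef_rot: [0.733, 0.68, 0.0, -0.0]
force: [0.1, -0.5, 0.3]
grip_width: -0.0002
grip_force: 0.0
t: 1.3
tool_pos: [0.1856, -0.4894, 0.2307]
eef_rot: [0.629, 0.778, 0.0, -0.0]
force: [0.7, 1.0, -0.3]
grip_width: 0.0001
grip_force: 0.0
[-1.34936046e+00  2.77947082e-01 -2.61859691e-01  1.03139557e+00
  2.55584025e-05  1.02374935e-02] [ 0.18563714 -0.48944305  0.23069936] 0.00010223187221384012 102.10077525583348
[ 5.72593645e-01  5.46540589e-01 -5.63186513e-05]
```

```bash
python3 -m crank '[[-1,0.34,0.33,0,0],[-1,0.34,0.33,0,0],[-1,0.34,0.33,0,0],[-1,0.34,0.33,0,0],[-1,0.34,0.33,0,0],[-1,0.34,0.33,0,0],[-1,0.34,0.33,0,0],[-1,0.34,0.33,0,0]]' && python3 -m crank '[[-1,0.34,0.33,0,0],[-1,0.34,0.33,0,0],[-1,0.34,0.33,0,0],[-1,0.34,0.33,0,0],[-1,0.34,0.33,0,0],[-1,0.3,0.3,0,0],[-1,0.1,0.1,0,0],[-1,0,0,0,0]]'
cat >> h.py <<'E'
from scipy.spatial.transform import Rotation as R
def goto(x,y,z):
    s=state();r=R.from_quat(s['eef_rot']).as_matrix()
    print(np.round(s['joint_positions'],2),np.round(s['tool_pos'],4),'yaw',round(float(np.degrees(np.arctan2(r[1,0],r[0,0]))),1),'tool shift',np.round(r.T@(np.array([x,y,z])-s['tool_pos']),4))
E
python3 -c "
from h import *
goto(.600,.185,.105)"
```

```text
t: 2.1
tool_pos: [0.3852, -0.1643, 0.2313]
eef_rot: [0.628, 0.778, 0.0, 0.0]
force: [2.0, -1.5, 0.7]
grip_width: 0.0001
grip_force: 0.0
t: 2.9
tool_pos: [0.5398, 0.0841, 0.2307]
eef_rot: [0.626, 0.78, -0.0, -0.0]
force: [0.4, -0.3, 0.9]
grip_width: 0.0003
grip_force: 0.0
[ 0.02  0.32 -0.2   1.05  0.    1.37] [0.5398 0.0841 0.2307] yaw 102.5 tool shift [0.0854 0.0808 0.1257]
```

```bash
python3 -m crank '[[-1,0.3,0.3,0,0],[-1,0.3,0.3,0,0],[-1,0.25,0.2,0,0],[-1,0,0,0,0],[-1,0,0,0.4,0],[-1,0,0,0.3,0],[-1,0,0,0,0]]'
python3 - <<'E'
from h import *
import cv2
goto(.600,.185,.105)
im=grab_frame("scene")[:,:,::-1][100:280,180:400]
cv2.imwrite("pics/s1.png",cv2.resize(im,None,fx=3.3,fy=3.3,interpolation=cv2.INTER_CUBIC))
E
```

```text
t: 3.6
tool_pos: [0.5955, 0.1799, 0.157]
eef_rot: [0.628, 0.779, -0.004, -0.003]
force: [-1.0, -0.2, -0.6]
grip_width: 0.0001
grip_force: 0.0
[ 0.18  0.52 -0.09  0.97 -0.    1.53] [0.5955 0.1799 0.157 ] yaw 102.3 tool shift [0.004  0.006  0.0519]
```

View pics/s1.png

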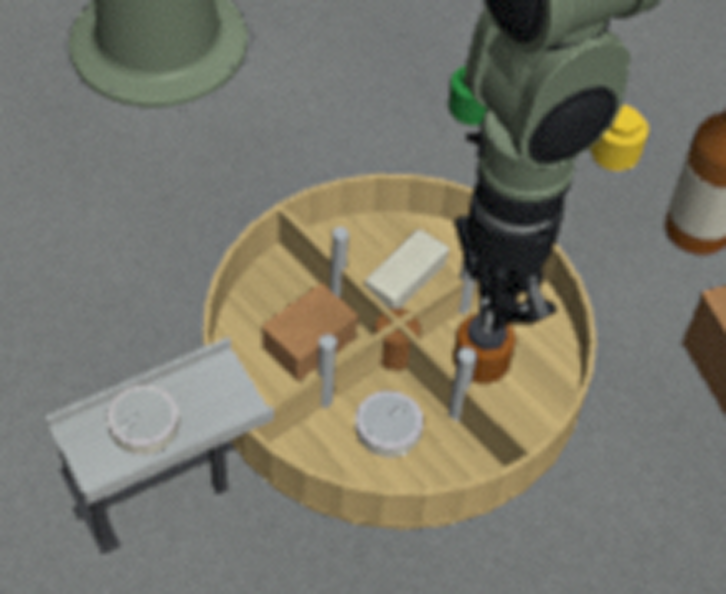

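The gripper (tips near (490,335)) hangs above the jar, behind post A (465,355); the path is clear.

```bash
python3 -m crank '[[-1,0.02,0.06,0.25,0],[-1,0,0,0.25,0],[-1,0,0,0,0],[-1,0,0,0,0],[-1,-0.1,0,0,0],[-1,-0.1,0,0,0],[-1,-0.1,0,0,0],[-1,-0.1,0,0,0]]' && python3 -m crank '[[-1,-0.1,-0.03,0,0],[-1,-0.1,-0.05,0,0],[-1,-0.1,-0.05,0,0],[-1,0,0,0,0],[-1,0,0,0,0]]'
python3 - <<'E'
from h import *
import cv2
c=np.array([.5237,.1194]);s=c+-.045*np.array([-.213,.977])+.0633*np.array([.977,.213])
goto(*s,.105)
for n in ("top",):
    im=grab_frame(n)[:,:,::-1][145:250,165:305]
    cv2.imwrite("pics/t2.png",cv2.resize(im,None,fx=5,fy=5,interpolation=cv2.INTER_CUBIC))
E
```

```text
t: 4.45
tool_pos: [0.6157, 0.1465, 0.1134]
eef_rot: [0.626, 0.78, 0.002, 0.001]
force: [-0.1, 3.0, 1.8]
grip_width: -0.0002
grip_force: 1.7
t: 4.95
tool_pos: [0.6067, 0.1132, 0.1109]
eef_rot: [0.627, 0.779, -0.001, -0.0]
force: [-0.2, 0.4, -0.2]
grip_width: 0.0002
grip_force: 0.0
[ 0.07  0.55 -0.17  0.86 -0.    1.42] [0.6067 0.1132 0.1109] yaw 102.4 tool shift [-0.0213 -0.0165  0.006 ]
```

View pics/t2.png

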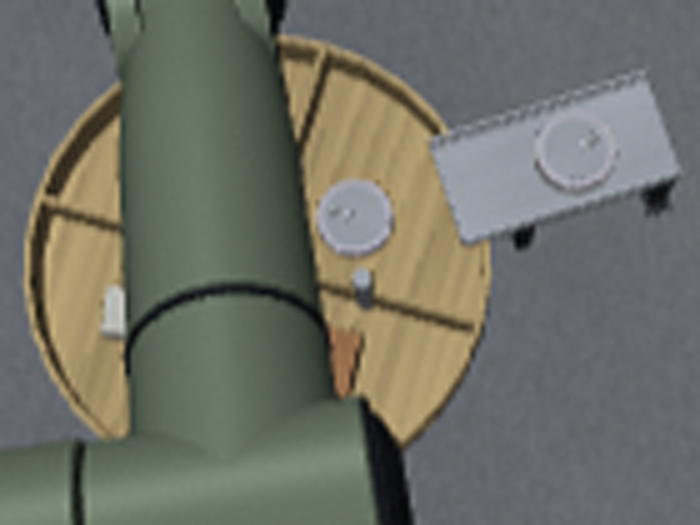

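Post B's top is now at (362,276), and the stored tin is at (355,217) and still in its bin.

Run:
```python
from h import *
d=plane("top",tc(362,275),.135)[:2]-[.5237,.1197];print(np.hypot(*d),np.degrees(np.arctan2(d[1],d[0])))
```

```text
0.08750898794514922 -110.64493769676587
```

```bash
python3 -m crank '[[-1,-0.05,-0.03,0,0],[-1,-0.05,-0.03,0,0],[-1,-0.04,-0.03,0,0],[-1,-0.04,-0.03,0,0],[-1,-0.02,0,0,0],[-1,0,0,0,0],[-1,0,0,0,0]]'
python3 - <<'E'
from h import *
import cv2
c=np.array([.5237,.1194]);s=c+-.045*np.array([-.213,.977])+.0633*np.array([.977,.213])
goto(*s,.105)
im=grab_frame("top")[:,:,::-1][145:250,165:305]
cv2.imwrite("pics/t3.png",cv2.resize(im,None,fx=5,fy=5,interpolation=cv2.INTER_CUBIC))
E
```

```text
t: 5.7
tool_pos: [0.5998, 0.092, 0.1112]
eef_rot: [0.626, 0.779, -0.0, -0.0]
force: [-1.4, 1.1, 0.4]
grip_width: 0.0002
grip_force: 0.7
[ 0.03  0.53 -0.2   0.84 -0.    1.38] [0.5998 0.092  0.1112] yaw 102.4 tool shift [-0.002  -0.0053  0.0062]
```

View pics/t3.png

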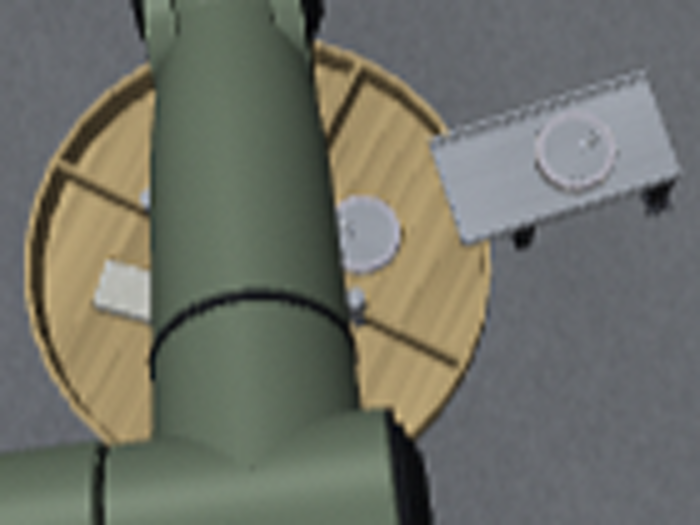

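The divider ends show at (457,362) and (360,70), symmetric about the shelf, and post B is near (355,297). The next script checks the angles.

Run:
```python
from h import *
for p,z in [((457,362),.085),((360,70),.085),((62,165),.085),((355,297),.135)]:
    d=plane("top",tc(*p),z)[:2]-[.5237,.1197];print(np.hypot(*d),np.degrees(np.arctan2(d[1],d[0])))
c=np.array([.5237,.1194]);t=c-.320*np.array([-.213,.977]);print(t);goto(*t,.2)
```

```text
0.17938369472885574 -123.73509684959906
0.17731302163107435 -32.8258724684795
0.17992480312345902 58.09554096465298
0.08861679103091885 -122.4689779570624
[ 0.59186 -0.19324]
[ 0.03  0.53 -0.2   0.84 -0.    1.38] [0.6001 0.0921 0.1112] yaw 102.4 tool shift [-0.2769 -0.0694 -0.0886]
```

The wanted bin is centred to within about 1°. Now I retreat, rise, and move in behind the new tin.

```bash
python3 -m crank '[[-1,0.06,0,0,0],[-1,0,0,-0.45,0],[-1,0,0,-0.4,0],[-1,0,0,0,0],[-1,-0.4,-0.1,0,0],[-1,-0.4,-0.1,0,0],[-1,-0.4,-0.1,0,0],[-1,-0.4,-0.1,0,0]]' && python3 -m crank '[[-1,-0.4,-0.1,0,0],[-1,-0.4,-0.1,0,0],[-1,-0.4,-0.1,0,0],[-1,0,0,0,0],[-1,0,0,0,0]]'
python3 - <<'E'
from h import *
goto(.5919,-.1932,.106)
import cv2
im=grab_frame("scene")[:,:,::-1][145:260,190:365]
cv2.imwrite("pics/s4.png",cv2.resize(im,None,fx=4.5,fy=4.5,interpolation=cv2.INTER_CUBIC))
E
```

```text
t: 6.55
tool_pos: [0.5944, -0.0681, 0.1961]
eef_rot: [0.626, 0.78, -0.0, 0.001]
force: [0.6, -0.3, 0.0]
grip_width: -0.0
grip_force: 0.0
t: 7.05
tool_pos: [0.5907, -0.1912, 0.1958]
eef_rot: [0.627, 0.779, -0.0, -0.0]
force: [1.2, 0.6, 0.1]
grip_width: 0.0004
grip_force: 0.0
[-0.43  0.48 -0.05  1.04 -0.    0.92] [ 0.5907 -0.1912  0.1958] yaw 102.3 tool shift [-0.0022  0.0007  0.0898]
```

```bash
python3 -m crank '[[-1,-0.02,0,0.3,0],[-1,0,0,0.3,0],[-1,0,0,0.2,0],[-1,0,0,0,0],[-1,0,0,0,0]]'
python3 - <<'E'
from h import *
goto(.5919,-.1932,.106)
import cv2
im=grab_frame("scene")[:,:,::-1][145:260,190:365]
cv2.imwrite("pics/s5.png",cv2.resize(im,None,fx=4.5,fy=4.5,interpolation=cv2.INTER_CUBIC))
E
```

```text
t: 7.6
tool_pos: [0.5915, -0.191, 0.1166]
eef_rot: [0.626, 0.78, -0.0, -0.0]
force: [0.3, -0.6, -0.5]
grip_width: 0.0001
grip_force: 0.0
[-0.43  0.55 -0.15  0.87 -0.    0.92] [ 0.5915 -0.191   0.1166] yaw 102.5 tool shift [-0.0023 -0.0001  0.0106]
```

View pics/s5.png

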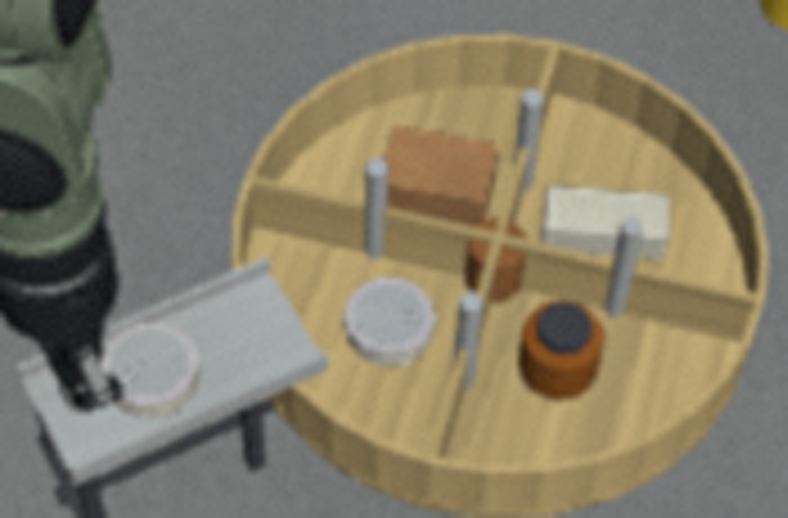

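The tips sit at (95,390) on the shelf behind the new tin at (150,365). The wanted bin with its twin (390,320) faces the shelf end and all goods are still in place.

```bash
python3 -m crank '[[-1,0,0,0.1,0],[-1,0,0,0,0],[-1,0,0,0,0]]' && python3 -m crank '[[-1,0.08,0,0,0],[-1,0.12,0,0,0],[-1,0.18,0,0,0],[-1,0.2,0,0,0],[-1,0.2,0,0,0],[-1,0.2,0,0,0],[-1,0.2,0,0,0],[-1,0.2,0,0,0]]' && python3 -m crank '[[-1,0.1,0,0,0],[-1,0,0,0,0],[-1,0,0,0,0],[-1,0,0,0,0],[-1,0,0,0,0]]'
python3 - <<'E'
from h import *
goto(.5919,-.1932,.106)
import cv2
im=grab_frame("scene")[:,:,::-1][145:260,190:365]
cv2.imwrite("pics/s6.png",cv2.resize(im,None,fx=4.5,fy=4.5,interpolation=cv2.INTER_CUBIC))
E
```

```text
t: 7.95
tool_pos: [0.5913, -0.1923, 0.1065]
eef_rot: [0.626, 0.78, 0.0, 0.0]
force: [-0.3, -0.6, 0.3]
grip_width: 0.0001
grip_force: 0.0
t: 8.75
tool_pos: [0.5609, -0.0553, 0.1064]
eef_rot: [0.626, 0.78, 0.0, -0.0]
force: [-0.1, 0.2, 0.3]
grip_width: -0.0002
grip_force: 0.0
t: 9.25
tool_pos: [0.5597, -0.0485, 0.1062]
eef_rot: [0.627, 0.779, -0.0, 0.0]
force: [0.2, -0.2, -1.0]
grip_width: -0.0001
grip_force: 0.0
[-0.22  0.46 -0.34  0.78 -0.    1.14] [ 0.5597 -0.0485  0.1062] yaw 102.4 tool shift [-0.1482  0.0005  0.0003]
```

View pics/s6.png

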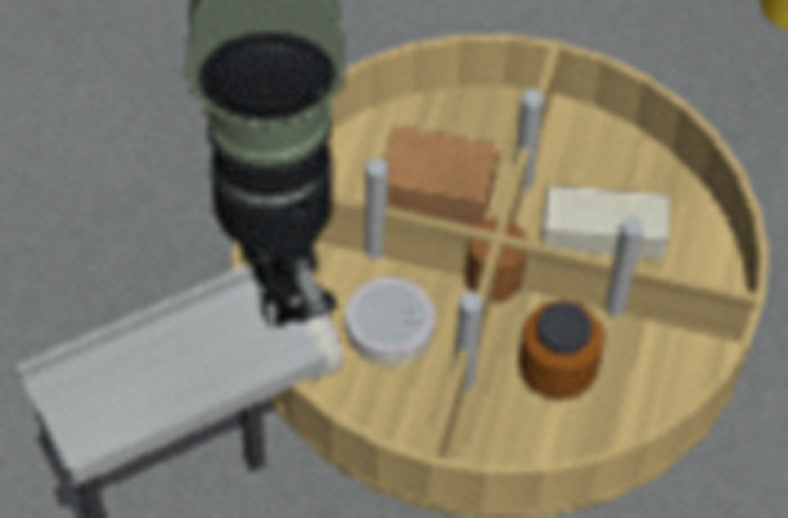

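The new tin is off the shelf and its pale edge shows at (328,345) beyond the lip, partly hidden. I'll raise the tool and back away, then take one combined look.

```bash
python3 -m crank '[[-1,0,0,-0.4,0],[-1,0,0,-0.45,0],[-1,0,0,-0.3,0],[-1,-0.4,-0.3,0,0],[-1,-0.4,-0.3,0,0],[-1,-0.4,-0.3,0,0],[-1,-0.4,-0.3,0,0],[-1,-0.4,-0.3,0,0]]' && python3 -m crank '[[-1,-0.2,-0.4,0,0],[-1,-0.2,-0.4,0,0],[-1,0,0,0,0],[-1,0,0,0,0]]'
python3 - <<'E'
from h import *
import cv2
a=grab_frame("scene")[:,:,::-1]; b=grab_frame("top")[:,:,::-1]
cv2.imwrite("pics/s7.png",a);cv2.imwrite("pics/t7.png",b)
A=cv2.resize(a[185:250,215:315],(400,260),interpolation=cv2.INTER_CUBIC)
B=cv2.resize(b[145:225,200:300],(400,320),interpolation=cv2.INTER_CUBIC)
A2=cv2.resize(a,(400,300));B2=cv2.resize(b,(400,300))
L=np.vstack([A,B]);Rr=np.vstack([A2,B2[:280]]);cv2.imwrite("pics/c7.png",np.hstack([L,Rr]))
goto(.5919,-.1932,.106)
E
```

```text
t: 10.1
tool_pos: [0.4549, -0.2775, 0.2215]
eef_rot: [0.627, 0.779, 0.0, 0.0]
force: [0.5, -1.0, 1.2]
grip_width: -0.0002
grip_force: 0.0
t: 10.5
tool_pos: [0.3857, -0.3326, 0.2213]
eef_rot: [0.628, 0.778, 0.0, 0.0]
force: [0.4, 0.9, -0.3]
grip_width: 0.0
grip_force: 0.0
[-0.85  0.26 -0.31  1.    0.    0.5 ] [ 0.387  -0.3314  0.2213] yaw 102.4 tool shift [0.0908 0.2299 0.1154]
```

View pics/c7.png

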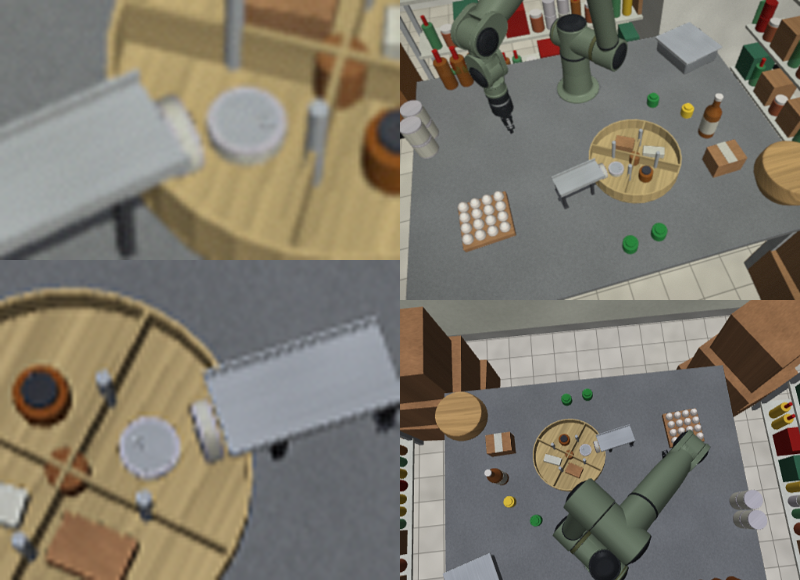

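The new tin stands on its edge in the wanted bin, between its twin and the shelf end (band at (207,431) in the top crop, (180,133) in the scene crop). Bystanders are unmoved. I'll measure its height and check that it is at rest.

Run:
```python
from h import *
import cv2
p=lambda x,y:(200+(x+.5)/4-.5,145+(y-260+.5)/4-.5); q=lambda x,y:(215+(x+.5)/4-.5,185+(y+.5)/4-.5)
e=np.array([-.213,.977]);f=np.array([.977,.213]);c=np.array([.5237,.1197])
def rel(P): d=P[:2]-c; return np.round([d@e,d@f,P[2]],4)
for n,a,b in [("band",(207,431),(180,133)),("endhi",(199,404),(196,163)),("endlo",(213,458),(168,100))]: print(n,rel(tri(p(*a),q(*b))))
for z in (.06,.095): print(z,[rel(plane("top",p(*a),z)) for a in ((192,433),(222,428),(199,402),(215,461))])
print("twin",rel(plane("top",p(150,447),.05)))
for n,f0 in (("scene","s7"),("top","t7")):
    im=grab_frame(n)[:,:,::-1]; o=cv2.imread(f"pics/{f0}.png")
    print(n,np.abs(im.astype(int)-o)[150:260,165:320].max())
print(state()["t"])
```

```text
band [-0.1458 -0.0045  0.0656]
endhi [-0.1472  0.0251  0.0644]
endlo [-0.1418 -0.0338  0.0705]
0.06 [array([-0.1314, -0.0007,  0.06  ]), array([-0.1623, -0.0055,  0.06  ]), array([-0.1485,  0.028 ,  0.06  ]), array([-0.1446, -0.036 ,  0.06  ])]
0.095 [array([-0.1295, -0.008 ,  0.095 ]), array([-0.1597, -0.0127,  0.095 ]), array([-0.1462,  0.0201,  0.095 ]), array([-0.1424, -0.0425,  0.095 ])]
twin [-0.0863  0.001   0.05  ]
scene 9
top 51
10.7
```

```bash
python3 -m crank '[[-1,0,0,0,0],[-1,0,0,0,0],[-1,0,0,0,0],[-1,0,0,0,0],[-1,0,0,0,0],[-1,0,0,0,0]]'
python3 - <<'E'
from h import *
import cv2
for n,f0,w in (("scene","s7",(185,250,215,315)),("top","t7",(155,210,215,262))):
    im=grab_frame(n)[:,:,::-1]; o=cv2.imread(f"pics/{f0}.png"); a,b,c,d=w
    print(n,np.abs(im.astype(int)-o)[a:b,c:d].max())
E
```

```text
t: 11.3
tool_pos: [0.3865, -0.3316, 0.2213]
eef_rot: [0.626, 0.78, -0.0, -0.0]
force: [0.1, -0.0, 0.0]
grip_width: -0.0
grip_force: 0.0
scene 9
top 4
```

The pictures around the tin haven't changed, so it is at rest. It is about 147 mm from the axis with its centre near 65 mm height, well inside the twin's bin. I'm handing in.

```bash
python3 -c "
from plant import *
print(job_done())"
```

```text
the job is handed in; nothing more can be done
None
```

I turned the carousel until the twin's bin faced the shelf (within about 1°), slid the new tin off into that bin, and handed in; the tin is at rest on its edge, leaning on the shelf lip (not flat), its centre about 65 mm high and 147 mm from the axis by camera, goods and bystanders look undisturbed, and no verdict was shown.

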